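Put the socket set back in its case

TASK

Put the socket set back into the open blue case: stand each of the three sockets, open end up, in the round recess of its size (smallest in smallest, largest in largest), and lay the ratchet flat in its long recess with its head at the head end. All four must sit right down on the floors of their recesses, and the little oil bottle on the mat must stay where it stands.

Things in the scene. Friction and masses are not known exactly. Their poses are not given: they have to be found in the camera images.
- small_socket (a point): The small one of three plain steel wrench sockets (hollow round, blind, standing upright with the open end up): 22 mm outside diameter, 52 mm tall. The point is at its centre, half-way up (26 mm above its underside); z up along its axis. It stands on a grey mat 3 mm thick.
- medium_socket (a point): The medium one of three plain steel wrench sockets (hollow round, blind, standing upright with the open end up): 34 mm outside diameter, 56 mm tall. The point is at its centre, half-way up (28 mm above its underside); z up along its axis. It stands on a grey mat 3 mm thick.
- large_socket (a point): The large one of three plain steel wrench sockets (hollow round, blind, standing upright with the open end up): 46 mm outside diameter, 60 mm tall. The point is at its centre, half-way up (30 mm above its underside); z up along its axis. It stands on a grey mat 3 mm thick.
- ratchet_mid (a point): Ratchet lying flat on the grey mat, 192 mm long, drive stub up. The point is 14 mm above its underside, on its long axis near its centre of mass, on the black grip; x along it to the round head, z up. Grip 24 mm wide, 28 mm tall, x = -95 to +30 mm; then a steel neck 18 mm wide; head: steel cylinder 44 mm in diameter, 28 mm tall, centred at x = +75 mm, with a 12 mm stub on top.
- pocket_small (a point): The round recess for the small socket, with a black floor, in a square blue insert (92 x 92 mm) of the open tool case: 38 mm diameter, 6 mm deep. The point is at the centre of the recess floor, z up. The insert's top is 6 mm above the point; the case's rim (outside the inserts) is 5 mm above the point. The three square inserts stand in a row 94 mm apart along their y axes, in any order.
- pocket_medium (a point): The round recess for the medium socket, with a black floor, in a square blue insert (92 x 92 mm) of the open tool case: 50 mm diameter, 6 mm deep. The point is at the centre of the recess floor, z up. The insert's top is 6 mm above the point; the case's rim (outside the inserts) is 5 mm above the point. The three square inserts stand in a row 94 mm apart along their y axes, in any order.
- pocket_large (a point): The round recess for the large socket, with a black floor, in a square blue insert (92 x 92 mm) of the open tool case: 62 mm diameter, 6 mm deep. The point is at the centre of the recess floor, z up. The insert's top is 6 mm above the point; the case's rim (outside the inserts) is 5 mm above the point. The three square inserts stand in a row 94 mm apart along their y axes, in any order.
- recess_ratchet (a point): Recess for the ratchet, black floor, 6 mm deep, in the long blue insert (286 x 90 mm) of the case. Point on its floor, where the ratchet's point belongs; x to its head end, z up. Head part 60 x 60 mm, x = +45 to +105 mm; handle part 40 mm wide, x = -103 to +45 mm: too narrow for fingers beside the handle, so keep the tips 6 mm above its underside or let it drop the last few mm.
- oil_bottle (a point): Small amber oil bottle with a black cap standing on the mat beyond the sockets, 40 mm diameter, 90 mm tall; the point is half-way up. Not to be moved; it must stay standing.
Things that resemble listed ones, but are neither listed nor needed, are in the scene too. Leave any pink or yellow look-alike of the part that bears large_socket alone.

How it is judged (in metres and radians):
At the end, for the whole second after the job is handed in: Each socket upright (0.08 rad) on the floor of its own recess (within 12 mm of its centre, under 3 mm high); ratchet flat in its recess, head at the head end (15 mm, 0.2 rad, under 3 mm high); all released, at rest; oil bottle upright (0.1 rad) and within 30 mm of its start (horizontal distance between small_socket and pocket_small below 0.012 m and z of small_socket in the frame of pocket_small below 0.029 m and angle between each of small_socket, medium_socket, large_socket's own z axis and vertical below 0.08 rad and linear speed of each of socket_small, socket_medium, socket_large, ratchet below 0.02 m/s and horizontal distance between medium_socket and pocket_medium below 0.012 m and z of medium_socket in the frame of pocket_medium below 0.031 m and horizontal distance between large_socket and pocket_large below 0.012 m and z of large_socket in the frame of pocket_large below 0.033 m and horizontal distance between ratchet_mid and recess_ratchet below 0.015 m and z of ratchet_mid in the frame of recess_ratchet below 0.017 m and angle between the x axis of ratchet_mid and the x axis of recess_ratchet, either way round below 0.2 rad and angle between ratchet_mid's own z axis and vertical below 0.05 rad and angle between oil_bottle's own z axis and vertical below 0.1 rad and distance of oil_bottle from where it was at the start of the episode below 0.03 m); the robot touches nothing.
It fails at once if the oil bottle is knocked over or pushed more than 30 mm away (angle between oil_bottle's own z axis and vertical above 0.5 rad or distance of oil_bottle from where it was at the start of the episode above 0.03 m).
It also fails if it takes over 109 s, if anything falls off the work surface, if the arm or the gripper's body presses on something with over 40 N, if the wrist force passes 120 N, or if a joint passes its speed limit or range.

ROBOT

A 6-joint arm with a two-finger parallel gripper is mounted at the origin on the work surface. World frame = base frame: x ahead of the robot, y to its left, z up, the work surface at z = 0. Lengths are in mm, angles in rad, forces in N, time in s.
With the tool pointing down it reaches from about 350 to 975 mm from the base axis. Payload 7.1 kg.
Tool frame: the origin (TCP) lies between the finger pads; the fingertips stand 25 mm ahead of it and the grasp point (between the pads) lies 6 mm ahead of it; z points along the fingers, y is the direction in which the jaws open and shut (so a half turn about z gives the same grasp; the last joint's range is limited). The gripper opens to 88 mm and grips with 3 to 60 N. Pads are 20 mm wide; open, the fingers measure 115 mm over their backs; the gripper's body (75 mm by 178 mm) begins 61 mm behind the grasp point.
Start: joints at [1.209, 0.423, 1.63, -0, 1.089, -0.019], TCP at [210.046, 588.63, 247.675] pointing down, gripper open.
Joint ranges: [-3, 3], [-0.9, 2.11], [0.09, 2.58], [-1.31, 4.45], [0.11, 2.69], [-2.54, 2.54]. Speed limits (rad/s): [2.39, 2.39, 3.01, 3.14, 3.14, 3.14].

INTERFACE

Orientations are given as a unit quaternion [x, y, z, w].
In Python, from bench import monitor, cams, order, models gives the robot as it stands.
- The arm moves only by the tool carry_out, never from a script. Its argument "motion" is a list of rows, each a list of 6 numbers: the shift along the tool's x, y, z in m, then the turn, a rotation vector about the tool's x, y, z in rad. A call has 1 to 8 rows; each row shifts and turns the commanded pose from where the row before left it, along the tool's axes as they then stand; what a row does not reach is not made up. A row lasts 1/8 s, in which the tool goes at most 62.5 mm and 10.7 degrees, less where a joint would pass 70% of its speed; a pose out of reach is approached as far as the arm can. A call is refused whole if a number of a shift passes 0.0625 or a number of a turn 0.188, either way. A call with a gripper value outside its range is refused whole. "gripper" is the opening, from -1 (shut) to 1 (fully open), set as the call begins (left out, the last holds). The fingers move at their own pace and stop on an object; "grip_force" is the grip in N (left out, the last holds). Time passes only in rows, so rows that do not move let the fingers close. It gives the time, the measured TCP pose, the force and the opening at its end, in the units of the state.
- monitor.sense(): the state, without advancing time (a new reading comes with each control period).
- cams.read_camera(name): name is "side" or "top" or "wrist"; returns a dict with "color" (480x640x3 uint8, red, green, blue), "K" (3x3 intrinsics, pixels), "cam_to_world" (4x4, takes a point from camera to world coordinates). Camera axes: x right, y down, z forward; pixel columns grow to the right and rows downward; lengths in mm; the calibration is good to about 2 mm. A picture is of the moment at which its call begins. There is no depth.
- order.sign_off(): hands the job in, once; it reports no verdict.
Trained networks look in the newest picture that a camera, given by its name, has taken for a name from the list of things; names that differ only in an ending like _2 or _b are one class to them, and where a whole thing is asked for, a point or a joint stands for the part that bears it (a point fixed in the world has none). Each returns a list of dicts, best first, with "conf" (0 to 1); they miss things now and then, are a little off and sometimes report something else, mostly with a low value. They report only what shows in the picture. A call takes as long as a camera call. They do not tell look-alikes from the thing itself.
- models.silhouettes(query, camera): "region" (480x640 bool, what is visible of it) and "pixel" ([row, column] in pixels, amid what is visible of it).
- models.spot_point(query, camera): "pixel" ([row, column] in pixels: a listed point, or the origin of a listed thing).
The state is a dict: "time_s": time; "joint_pos": joint angles; "qd": joint speeds; "effort": joint torques, N m; "tool_pos": TCP position; "tcp_rot": TCP orientation; "wrist_force": force on the tool from outside, world axes, zero at the start; "wrist_torque": the same for the moment, N m; "width": finger opening in mm.
Only numpy, scipy, OpenCV 4.12 (cv2) and the standard library are available. Lean on these libraries where they do the work, as an engineer would, in place of code of your own. Each camera call takes 0.05 s, during which the arm holds its last target. There are 200 camera calls.

## Working session

There is one attempt and no reset: what is moved stays moved. The work goes in short steps, Python scripts to look and compute and a tool call to move; the robot and the scene stay as the last step left them, time stands still between calls to the robot, and variables do not carry over. Pictures are saved under pics/ and viewed, about 12 in all and at most 16, crops included, and the job is handed in when it is done.

Besides the shell and the picture viewer there is one more tool, called after "Request:" as a command line: name --pt "numbers of a row" for each row, then --argument value for the rest. carry_out: Moves the arm, as the interface text tells. Its arguments: {"type":"object","properties":{"motion":{"type":"array","items":{"type":"array","items":{"type":"number"}}},"gripper":{"type":"number"},"grip_force":{"type":"number"}},"required":["motion"]}

```bash
mkdir -p pics; cat > h.py <<'E'
import numpy as np, cv2
from bench import monitor, cams, order, models
from scipy.spatial.transform import Rotation as R
def ray(c,px,z):
    K=np.array(c["K"]);T=np.array(c["cam_to_world"])
    d=T[:3,:3]@np.linalg.solve(K,[px[1],px[0],1.]);o=T[:3,3]
    return (o+d*(z-o[2])/d[2])[:2]
def proj(c,p):
    K=np.array(c["K"]);T=np.linalg.inv(np.array(c["cam_to_world"]))
    q=K@(T[:3,:3]@np.array(p,float)+T[:3,3]);return q[1]/q[2],q[0]/q[2]
def save(n,im): cv2.imwrite(f"pics/{n}.png",im[...,::-1])
E
cat > a.py <<'E'
from h import *
s=monitor.sense();print({k:np.round(v,3).tolist() for k,v in s.items()})
Z=dict(small_socket=29,medium_socket=31,large_socket=33,ratchet_mid=17,pocket_small=5,pocket_medium=5,pocket_large=5,recess_ratchet=5,oil_bottle=48)
for cam in("top","side"):
    c=cams.read_camera(cam);save(cam+"0",c["color"]);print(cam,np.round(c["cam_to_world"],2).tolist(),np.round(c["K"],1).tolist())
    for n,z in Z.items():
        print(n,[(round(d["conf"],2),np.round(d["pixel"]).tolist(),np.round(ray(c,d["pixel"],z)).tolist()) for d in models.spot_point(n,cam)[:4]])
E
python3 a.py
```

```text
{'time_s': 0.0, 'joint_pos': [1.209, 0.424, 1.631, 0.0, 1.089, -0.019], 'qd': [-0.001, -0.0, -0.0, -0.001, 0.0, 0.001], 'effort': [0.0, -54.463, -27.368, 0.064, 0.023, -0.0], 'tool_pos': [209.86, 588.16, 246.914], 'tcp_rot': [0.171, 0.985, -0.001, -0.0], 'wrist_force': [0.27, -0.837, 0.037], 'wrist_torque': [0.001, 0.001, 0.032], 'width': 87.579}
top [[0.02, -0.98, 0.18, 345.61], [-1.0, -0.02, -0.01, 5.74], [0.01, -0.18, -0.98, 1082.78], [0.0, 0.0, 0.0, 1.0]] [[601.1, 0.0, 316.0], [0.0, 601.1, 236.4], [0.0, 0.0, 1.0]]
small_socket [(0.68, [190.0, 429.0], [632.0, -203.0]), (0.45, [236.0, 441.0], [547.0, -224.0])]
medium_socket [(0.66, [240.0, 494.0], [541.0, -317.0])]
large_socket [(0.98, [251.0, 315.0], [514.0, 2.0]), (0.96, [164.0, 315.0], [674.0, 4.0]), (0.74, [249.0, 391.0], [522.0, -133.0])]
ratchet_mid [(0.91, [306.0, 460.0], [425.0, -256.0])]
pocket_small [(0.87, [224.0, 232.0], [566.0, 154.0])]
pocket_medium [(0.84, [239.0, 182.0], [537.0, 244.0])]
pocket_large [(0.6, [242.0, 132.0], [529.0, 334.0])]
recess_ratchet [(0.59, [286.0, 188.0], [451.0, 229.0])]
oil_bottle [(0.68, [1
[... 159 characters left out ...]
0, 316.3], [0.0, 497.2, 241.6], [0.0, 0.0, 1.0]]
small_socket [(0.72, [364.0, 326.0], [545.0, -226.0])]
medium_socket [(0.97, [425.0, 327.0], [538.0, -323.0])]
large_socket [(0.93, [316.0, 308.0], [527.0, -138.0]), (0.79, [257.0, 382.0], [667.0, -3.0]), (0.69, [261.0, 300.0], [521.0, -5.0]), (0.6, [218.0, 317.0], [561.0, 122.0])]
ratchet_mid [(0.97, [390.0, 242.0], [428.0, -255.0])]
pocket_small [(0.63, [218.0, 315.0], [560.0, 161.0])]
pocket_medium [(0.95, [193.0, 304.0], [541.0, 256.0]), (0.54, [172.0, 300.0], [538.0, 344.0])]
pocket_large [(0.74, [174.0, 301.0], [539.0, 336.0])]
recess_ratchet []
oil_bottle [(0.67, [336.0, 384.0], [634.0, -196.0]), (0.33, [395.0, 241.0], [430.0, -284.0])]
```

View pics/top0.png

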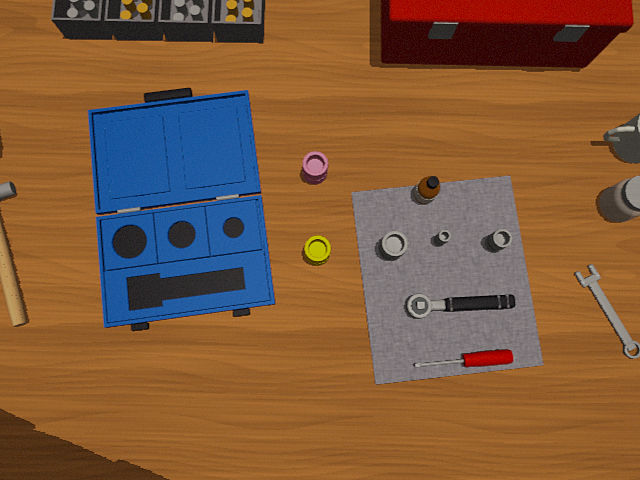

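View pics/side0.png

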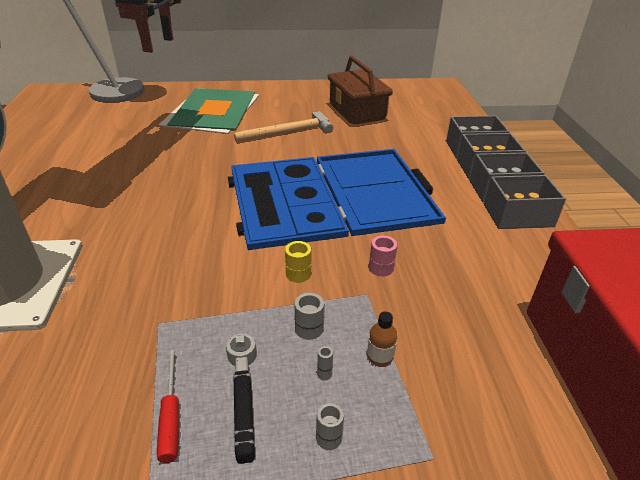

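The top view shows the three steel sockets: large at (244,394), small at (238,444), medium at (240,501). The yellow one at (249,317) and the pink one at (166,315) are the look-alikes. The ratchet lies at (303,460) with its head to the left. The case pockets are large (241,130), medium (234,182) and small (227,232), with the ratchet recess at (288,186) and its head also to the left. Next I fit positions from the outlines.

```bash
cat > b.py <<'E'
from h import *
from scipy.optimize import least_squares
from scipy.ndimage import label
C={k:cams.read_camera(k) for k in("top","side")}
S=dict(small_socket=(22,52,545,-225,3),medium_socket=(34,56,540,-319,3),large_socket=(46,60,524,-136,3),oil_bottle=(40,90,630,-198,3))
t=np.linspace(0,2*np.pi,60)
def cyl(c,x,y,d,h,z0):
    p=[proj(c,(x+d/2*np.cos(a),y+d/2*np.sin(a),z)) for z in(z0,z0+h) for a in t]
    m=cv2.convexHull(np.array(p,np.float32)); M=cv2.moments(m); return np.array([M["m01"],M["m10"]])/M["m00"]
for n,(d,h,x,y,z0) in S.items():
    for k,c in C.items():
        for s in models.silhouettes(n,k):
            q=np.argwhere(s["region"]).mean(0)+0.0
            f=least_squares(lambda v:cyl(c,*v,d,h,z0)-q,(x,y)); 
            if np.hypot(*(f.x-(x,y)))<40: print(n,k,round(s["conf"],2),np.round(q,1),int(s["region"].sum()),np.round(f.x,1))
# black floors
def black(c,seed):
    im=c["color"].astype(int); l,_=label(im.max(2)<60); m=l==l[seed]; return m
seeds=dict(large=((241,130),(172,297)),medium=((234,182),(193,305)),small=((227,232),(218,315)),ratchet=((288,186),(200,263)))
for n,ss in seeds.items():
    r=[]
    for (k,c),s in zip(C.items(),ss):
        m=black(c,s); q=np.argwhere(m).mean(0); r.append((c,q)); print(n,k,m.sum(),np.round(q,1),[np.round(ray(c,q,z),1).tolist() for z in(0,5,10)])
    f=least_squares(lambda v:np.concatenate([np.array(proj(c,v))-q for c,q in r]),(540,250,5)); print("  tri",np.round(f.x,1),round(f.cost,2))
m=black(C["top"],(288,186)); P=np.array([ray(C["top"],p,5) for p in np.argwhere(m)],np.float32); rc=cv2.minAreaRect(P); print("recess rect",rc, cv2.boxPoints(rc).round(1).tolist(),P.mean(0))
for s in models.silhouettes("ratchet_mid","top")[:1]:
    P=np.array([ray(C["top"],p,20) for p in np.argwhere(s["region"])],np.float32); rc=cv2.minAreaRect(P); print("ratchet rect",rc,cv2.boxPoints(rc).round(1).tolist())
    g=C["top"]["color"].max(2)<70; g&=s["region"]; P=np.array([ray(C["top"],p,22) for p in np.argwhere(g)],np.float32); print("grip",cv2.minAreaRect(P),cv2.fitLine(P,cv2.DIST_HUBER,0,.01,.01).ravel())
im=C["top"]["color"][150:330,290:550]; save("crop0",cv2.resize(im,None,fx=3,fy=3,interpolation=2))
E
python3 b.py
```

```text
large_socket side 0.95 [315.6 309.1] 1235 [ 539.  -123.3]
large top 854 [241.  129.2] [[532.7, 340.7], [531.8, 339.2], [530.9, 337.6]]
large side 232 [171.1 296.7] [[530.7, 359.4], [530.4, 350.9], [530.0, 342.4]]
  tri [530.1 336.5  13.6] 0.02
medium top 536 [234.2 181.4] [[546.9, 246.4], [546.0, 245.3], [545.0, 244.2]]
medium side 184 [192.8 305.4] [[545.8, 264.3], [545.3, 256.6], [544.9, 248.9]]
  tri [544.5 243.4  13.5] 0.0
small top 301 [227.  233.2] [[562.1, 152.3], [561.1, 151.6], [560.1, 150.9]]
small side 117 [217.6 315.2] [[560.7, 169.0], [560.1, 162.1], [559.6, 155.2]]
  tri [559.3 150.5  13.5] 0.01
ratchet top 2860 [286.3 180. ] [[451.5, 243.3], [451.0, 242.2], [450.5, 241.1]]
ratchet side 1036 [197.8 262.4] [[450.6, 249.3], [451.0, 241.7], [451.3, 234.2]]
  tri [451.  242.3   4.6] 0.0
recess rect ((452.7533874511719, 232.26809692382812), (58.769081115722656, 207.69393920898438), 8.89792537689209) [[407.70001220703125, 330.29998779296875], [439.79998779296875, 125.0999984741211], [497.79998779296875, 134.1999969482422], [465.70001220703125, 339.3999938964844]] [451.0805  242.11755]
ratchet rect ((424.428466796875, -257.2487487792969), (43.90620803833008, 193.54342651367188), 0.9847775101661682) [[400.79998779296875, -160.89999389648438], [404.1000061035156, -354.3999938964844], [448.0, -353.6000061035156], [444.70001220703125, -160.10000610351562]]
grip ((422.52423095703125, -256.008056640625), (40.291019439697266, 191.6292724609375), 1.003082513809204) [ 8.7280020e-02 -9.9618381e-01  4.2896274e+02 -2.8391006e+02]
```

View pics/crop0.png

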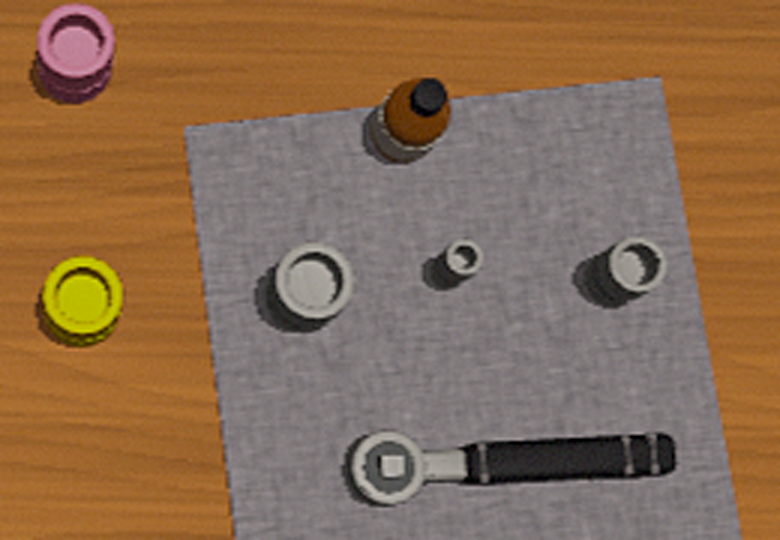

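```bash
python3 - <<'E'
from h import *
c=cams.read_camera("top")
for n,p,z in(("L",(244.3,394.3),63),("S",(236.2,444.5),55),("M",(238.3,502.7),59),("head",(305.3,419.5),31),("tail",(301,514),30),("bottlecap",(182.3,433),93),("yellow",(246.7,317),60)): print(n,np.round(ray(c,p,z),1))
c=cams.read_camera("side")
for n,p,z in(("L",(304,309),63),("S",(352.5,326),55),("M",(413,329.5),59)): print(n,np.round(ray(c,p,z),1))
c=cams.read_camera("wrist");T=np.array(c["cam_to_world"]);s=monitor.sense();r=R.from_quat(s["tcp_rot"]).as_matrix()
print(np.round(r.T@T[:3,:3],2).tolist(),r.T@(T[:3,3]-s["tool_pos"]),c["K"][0][0])
E
```

```text
L [ 524.3 -134.8]
S [ 541.6 -223.6]
M [ 539.  -323.8]
head [ 422.6 -182.5]
tail [ 433.1 -348.5]
bottlecap [ 627.6 -197.6]
yellow [518.2  -1.7]
L [ 527.4 -140.2]
S [ 545.5 -227.1]
M [ 540.8 -323.7]
[[-0.0, -0.97, -0.26], [1.0, -0.0, 0.0], [-0.0, -0.26, 0.97]] [  72.37351233    0.28399507 -137.25438617] 377.3825363643912
```

Request:
carry_out --pt "0 0 0 0 0 -0.172" --pt "0 0 0 0 0 -0.172" --pt "-0.0242 -0.0558 0 0 0 0" --pt "-0.0242 -0.0558 0 0 0 0" --pt "-0.0242 -0.0558 0 0 0 0" --pt "-0.0242 -0.0558 0 0 0 0" --pt "-0.0242 -0.0558 0 0 0 0" --pt "-0.0242 -0.0558 0 0 0 0" --gripper 1

```text
time_s: 2.7
tool_pos: [356.3, 252.4, 248.0]
tcp_rot: [-0.001, 1.0, 0.0, 0.0]
wrist_force: [0.6, 0.8, 0.3]
width: 88.4
```

Request:
carry_out --pt "-0.0242 -0.0558 0 0 0 0" --pt "-0.0242 -0.0558 0 0 0 0" --pt "-0.0242 -0.0558 0 0 0 0" --pt "-0.0242 -0.0558 0 0 0 0" --pt "-0.0242 -0.0558 0 0 0 0" --pt "-0.0242 -0.0558 0 0 0 0" --pt "-0.0242 -0.0558 0 0 0 0" --pt "0 0 0 0 0 0"

```text
time_s: 3.7
tool_pos: [527.0, -140.0, 247.8]
tcp_rot: [0.002, 1.0, -0.0, 0.001]
wrist_force: [-0.3, -0.1, 1.2]
width: 87.8
```

```bash
cat > w.py <<'E'
import sys
from h import *
c=cams.read_camera("wrist");s=monitor.sense();print(np.round(s["tool_pos"],1),np.round(s["tcp_rot"],3))
g=cv2.GaussianBlur(cv2.cvtColor(c["color"],cv2.COLOR_RGB2GRAY),(3,3),0)
save(sys.argv[1],c["color"])
for n,z in(("small_socket",29),("medium_socket",31),("large_socket",33),("ratchet_mid",17)):
    print(n,[(round(d["conf"],2),np.round(d["pixel"]).tolist(),np.round(ray(c,d["pixel"],z),1).tolist()) for d in models.spot_point(n,"wrist")[:3]])
E
python3 w.py w1
```

```text
[ 525.8 -138.   247.4] [ 0.001  1.     0.    -0.   ]
small_socket [(0.6, [234.0, 227.0], [545.5, -225.2])]
medium_socket [(0.78, [230.0, 124.0], [541.5, -324.7])]
large_socket [(0.93, [215.0, 318.0], [527.0, -136.5]), (0.64, [202.0, 457.0], [514.8, -5.6]), (0.43, [322.0, 256.0], [638.9, -200.8])]
ratchet_mid [(0.84, [108.0, 186.0], [429.1, -258.4]), (0.37, [216.0, 320.0], [531.4, -134.7])]
```

View pics/w1.png

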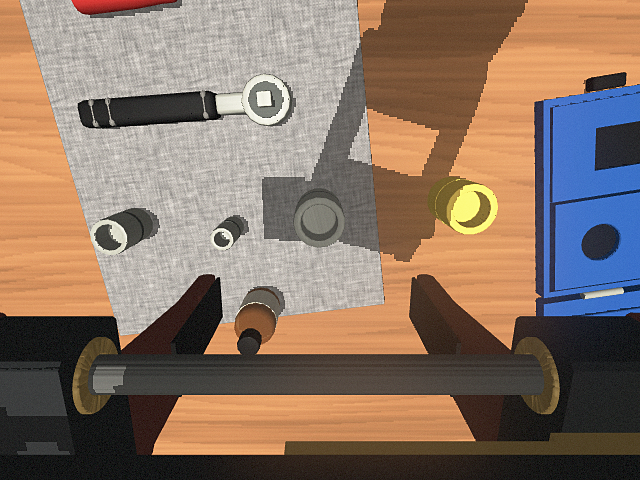

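The wrist view shows the rims of large (220,319), small (239,222) and medium (236,110), the ratchet at (108,186), the bottle at (320,256) and the yellow look-alike at (207,465). These agree with the top view to about 3 mm. Large socket first.

Request:
carry_out --pt "-0.0015 0 0.05 0 0 0" --pt "0 0 0.05 0 0 0" --pt "0 0 0.05 0 0 0" --pt "0 0 0.035 0 0 0" --pt "0 0 0.0137 0 0 0" --pt "0 0 0 0 0 0"

```text
time_s: 4.7
tool_pos: [526.8, -135.6, 48.9]
tcp_rot: [-0.001, 1.0, 0.0, -0.0]
wrist_force: [0.1, 0.1, 0.4]
width: 87.5
```

Request:
carry_out --pt "0 0 0 0 0 0" --pt "0 0 0 0 0 0" --pt "0 0 0 0 0 0" --pt "0 0 0 0 0 0" --pt "0 0 0 0 0 0" --pt "0 0 0 0 0 0" --gripper -0.2 --grip_force 25

```text
time_s: 5.45
tool_pos: [527.2, -136.5, 49.2]
tcp_rot: [-0.001, 1.0, -0.0, 0.0]
wrist_force: [-0.9, -1.2, 5.1]
width: 45.5
```

Request:
carry_out --pt "0 0 -0.04 0 0 0" --pt "0 0 -0.06 0 0 0" --pt "0 0.05 0 0 0 0" --pt "0 0.06 0 0 0 0" --pt "0 0.06 0 0 0 0" --pt "0 0.06 0 0 0 0" --pt "0 0.06 0 0 0 0" --pt "0 0.06 0 0 0 0"

```text
time_s: 6.45
tool_pos: [525.8, 215.4, 148.4]
tcp_rot: [-0.001, 1.0, -0.0, -0.001]
wrist_force: [0.4, -0.6, -2.4]
width: 45.6
```

Request:
carry_out --pt "0 0.03 0 0 0 0" --pt "0 0 0 0 0 0" --pt "0 0 0 0 0 0"

```text
time_s: 6.82
tool_pos: [525.9, 242.9, 148.3]
tcp_rot: [-0.001, 1.0, -0.0, -0.001]
wrist_force: [0.3, 0.1, -2.5]
width: 45.2
```

```bash
cat > p.py <<'E'
import sys
from h import *
c=cams.read_camera("wrist");s=monitor.sense();print(np.round(s["tool_pos"],1),np.round(s["tcp_rot"],3),np.round(s["width"],1))
save(sys.argv[1],c["color"])
for n in("pocket_small","pocket_medium","pocket_large","recess_ratchet"):
    print(n,[(round(d["conf"],2),np.round(d["pixel"]).tolist(),np.round(ray(c,d["pixel"],5),1).tolist()) for d in models.spot_point(n,"wrist")[:3]])
m=(c["color"].max(2)<60).astype(np.uint8)
k,l,st,ce=cv2.connectedComponentsWithStats(m)
for i in range(1,k):
    if st[i,4]>600: print(st[i].tolist(),np.round(ce[i][::-1],1),np.round(ray(c,ce[i][::-1],5),1))
E
python3 p.py w2
```

```text
[526.1 242.5 148.5] [-0.     1.    -0.    -0.001] 45.7
pocket_small [(0.55, [277.0, 197.0], [560.2, 149.5])]
pocket_medium []
pocket_large []
recess_ratchet [(0.88, [138.0, 295.0], [454.2, 228.5])]
[228, 67, 193, 104, 5150] [115.4 313.2] [438.7 241.9]
[238, 278, 29, 79, 818] [323.2 252.1] [600.8 191.7]
[365, 278, 28, 77, 632] [323.2 378.6] [600.8 295.4]
[0, 316, 316, 164, 26446] [408.3 127.9] [683.1  79.4]
[413, 342, 176, 99, 7248] [400.  491.6] [674.3 397.2]
[359, 454, 281, 26, 6208] [467.3 515.7] [746.9 428.3]
```

View pics/w2.png

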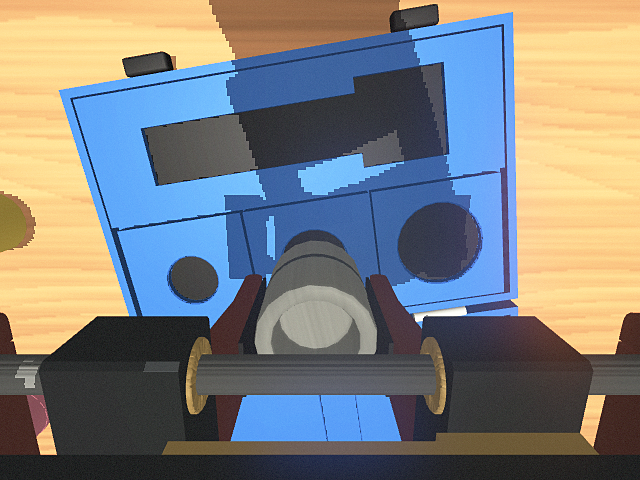

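The large pocket is at (243,439), the small pocket at (278,193), and the socket is held upright. The recess corners are (128,142), (186,156), (155,449) and (63,444).

```bash
python3 - <<'E'
from h import *
c=cams.read_camera("wrist")
for p in((243,439.5),(278,193.5)): print(np.round(ray(c,p,5),1),np.round(ray(c,p,10),1))
Q=np.array([ray(c,p,11) for p in((128,142),(186,156),(155,449),(63,444))]);print(Q.round(1).tolist(),Q.mean(0))
E
```

```text
[533.8 339.4] [532.3 337.7]
[562.5 146.5] [560.6 148.2]
[[448.4, 122.1], [488.8, 127.4], [466.9, 338.5], [406.6, 329.6]] [452.67973354 229.40413984]
```

Request:
carry_out --pt "-0.0025 0.047 0 0 0 0" --pt "-0.0025 0.047 0 0 0 0" --pt "0 0 0.04 0 0 0" --pt "0 0 0.033 0 0 0" --pt "0 0 0.008 0 0 0" --pt "0 0 0.003 0 0 0" --pt "0 0 0 0 0 0"

```text
time_s: 8.0
tool_pos: [532.3, 337.8, 66.1]
tcp_rot: [-0.0, 1.0, 0.0, 0.001]
wrist_force: [-0.1, 0.8, -2.1]
width: 45.7
```

Request:
carry_out --pt "0 0 0.002 0 0 0" --pt "0 0 0.001 0 0 0" --pt "0 0 0 0 0 0"

```text
time_s: 8.38
tool_pos: [531.5, 337.7, 62.2]
tcp_rot: [-0.001, 1.0, 0.0, 0.0]
wrist_force: [-0.6, -0.7, -3.2]
width: 45.6
```

Request:
carry_out --pt "0 0 0.002 0 0 0" --pt "0 0 0 0 0 0"

```text
time_s: 8.62
tool_pos: [531.3, 337.6, 59.8]
tcp_rot: [-0.001, 1.0, -0.0, -0.0]
wrist_force: [-0.5, -0.1, -3.1]
width: 45.4
```

Request:
carry_out --pt "0 0 0.002 0 0 0" --pt "0 0 0 0 0 0"

```text
time_s: 8.88
tool_pos: [531.3, 337.5, 57.7]
tcp_rot: [-0.001, 1.0, -0.0, -0.0]
wrist_force: [0.6, -0.4, -2.6]
width: 45.0
```

Request:
carry_out --pt "0 0 0.002 0 0 0" --pt "0 0 0 0 0 0"

```text
time_s: 9.12
tool_pos: [531.6, 337.7, 56.3]
tcp_rot: [-0.001, 1.0, 0.0, 0.0]
wrist_force: [-0.1, -0.7, 0.3]
width: 45.3
```

```bash
python3 - <<'E'
from h import *
c=cams.read_camera("wrist");a=cams.read_camera("side")
L=c["color"];S=cv2.resize(a["color"][120:240,230:400],None,fx=3,fy=3,interpolation=2)
save("chk1",np.hstack([cv2.resize(L[150:450,150:490],(408,360)),S[:, :392]])) 
print(np.round(monitor.sense()["wrist_force"],1))
E
```

```text
[-1.7  0.3  2.1]
```

View pics/chk1.png

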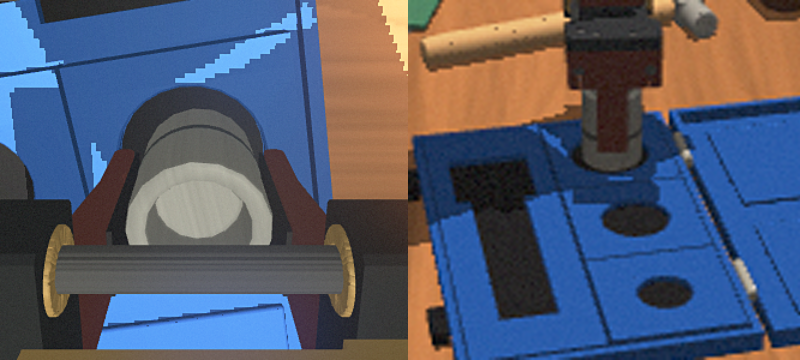

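Request:
carry_out --pt "0 0 0 0 0 0" --pt "0 0 0 0 0 0" --pt "0 0 0 0 0 0" --pt "0 0 -0.02 0 0 0" --pt "0 0 -0.04 0 0 0" --pt "0 0 -0.032 0 0 0" --pt "-0.0008 -0.06 0 0 0 0" --pt "-0.0008 -0.06 0 0 0 0" --gripper 0.7

```text
time_s: 10.22
tool_pos: [533.7, 217.1, 150.1]
tcp_rot: [-0.002, 1.0, 0.0, 0.002]
wrist_force: [-0.4, -0.3, -1.0]
width: 74.3
```

```bash
cat > s.py <<'E'
import sys
from h import *
a=cams.read_camera("side");b=cams.read_camera("top")
save(sys.argv[1],np.hstack([cv2.resize(a["color"][120:260,220:360],(400,400),interpolation=2),cv2.resize(b["color"][180:340,90:290],(400,400),interpolation=2)]))
E
python3 s.py chk2
```

```text
(no output)
```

View pics/chk2.png

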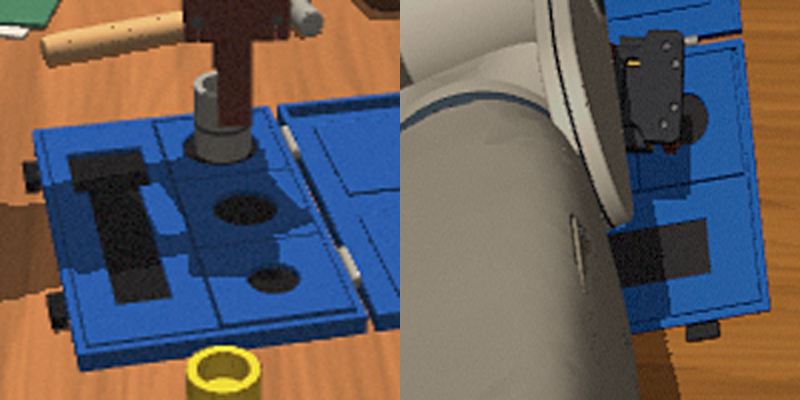

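Request:
carry_out --pt "-0.0009 -0.06 0 0 0 0" --pt "-0.0009 -0.06 0 0 0 0" --pt "-0.0009 -0.06 0 0 0 0" --pt "-0.0009 -0.06 0 0 0 0" --pt "-0.0009 -0.06 0 0 0 0" --pt "-0.0009 -0.06 0 0 0 0" --pt "-0.0009 -0.06 0 0 0 0" --pt "-0.0009 -0.06 0 0 0 0"

```text
time_s: 11.32
tool_pos: [541.6, -264.3, 149.5]
tcp_rot: [-0.001, 1.0, -0.0, 0.001]
wrist_force: [0.6, -0.1, -0.2]
width: 74.5
```

Request:
carry_out --pt "-0.0006 -0.061 0 0 0 0" --pt "0 0 0.02 0 0 0" --pt "0 0 0 0 0 0"

```text
time_s: 11.7
tool_pos: [540.6, -322.2, 126.8]
tcp_rot: [-0.0, 1.0, 0.001, -0.001]
wrist_force: [-0.6, 0.3, -0.4]
width: 74.7
```

```bash
python3 w.py w3
```

```text
[ 541.1 -321.8  127.4] [-0.001  1.     0.001 -0.001]
small_socket [(0.58, [259.0, 464.0], [545.1, -224.1])]
medium_socket [(0.78, [251.0, 312.0], [539.2, -323.3])]
large_socket []
ratchet_mid [(0.98, [69.0, 424.0], [428.5, -255.8])]
```

View pics/w3.png

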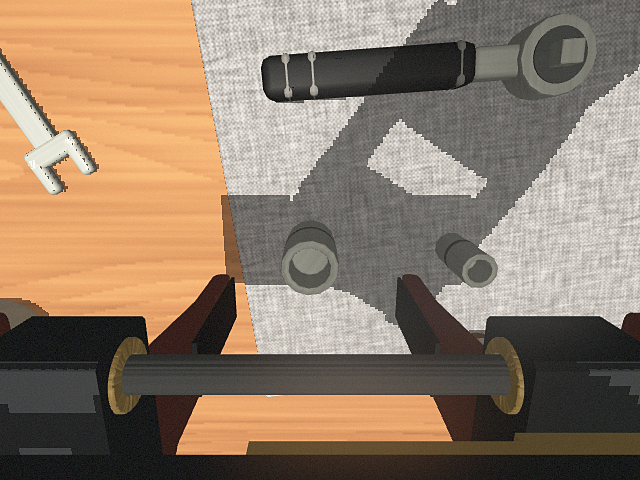

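The medium socket's rim is at (266,310), centred between the fingers. Now I grasp it.

Request:
carry_out --pt "0.001 0 0.04 0 0 0" --pt "0 0 0.03 0 0 0" --pt "0 0 0.01 0 0 0" --pt "0 0 0 0 0 0"

```text
time_s: 12.45
tool_pos: [540.8, -323.0, 48.1]
tcp_rot: [-0.001, 1.0, 0.0, -0.0]
wrist_force: [-1.0, 0.1, 0.0]
width: 74.7
```

Request:
carry_out --pt "0 0 0 0 0 0" --pt "0 0 0 0 0 0" --pt "0 0 0 0 0 0" --pt "0 0 0 0 0 0" --pt "0 0 0 0 0 0" --pt "0 0 0 0 0 0" --gripper -0.5

```text
time_s: 13.2
tool_pos: [540.9, -323.7, 48.3]
tcp_rot: [-0.001, 1.0, -0.0, 0.0]
wrist_force: [0.2, -1.9, 2.0]
width: 34.3
```

```bash
python3 - <<'E'
from h import *
import numpy as np
s=monitor.sense();print(np.round(s["tool_pos"],1),s["width"])
c=cams.read_camera("wrist");z0=c
# shift camera pose back to w3 view (TCP +80 z, -1 x)
T=np.array(c["cam_to_world"]).copy();T[2,3]+=127.2-s["tool_pos"][2];T[0,3]+=1;c["cam_to_world"]=T
h=ray(c,(54,558),31);t=ray(c,(79,263),17);e=ray(c,(62,469),17);print(h,t,e)
u=(h-t)/np.linalg.norm(h-t);print("len",np.linalg.norm(h-t),"dir",u,np.arctan2(-u[0],u[1]),"mid from head",h-75*u,"mid from tail",t+95*u)
E
```

```text
[ 540.9 -323.7   48.3] 34.324898610048194
[ 424.37347209 -185.99458637] [ 435.78612159 -355.10132522] [ 426.1303525  -230.65951959]
len 169.4914089073657 dir [-0.06733468  0.99773045] 0.06738566453402789 mid from head [ 429.42357297 -260.82436975] mid from tail [ 429.38932715 -260.31693294]
```

Request:
carry_out --pt "0 0 -0.04 0 0 0" --pt "0 0 -0.06 0 0 0" --pt "-0.0005 0.05 0 0 0 0" --pt "-0.0005 0.058 0 0 0 0" --pt "-0.0005 0.058 0 0 0 0" --pt "-0.0005 0.058 0 0 0 0" --pt "-0.0005 0.058 0 0 0 0" --pt "-0.0005 0.058 0 0 0 0"

```text
time_s: 14.25
tool_pos: [542.4, 18.6, 147.6]
tcp_rot: [-0.0, 1.0, 0.0, -0.001]
wrist_force: [0.4, -0.1, -2.1]
width: 34.4
```

Request:
carry_out --pt "-0.0005 0.058 0 0 0 0" --pt "-0.0005 0.058 0 0 0 0" --pt "-0.0005 0.058 0 0 0 0" --pt "-0.001 0.054 0 0 0 0" --pt "0 0 0.045 0 0 0" --pt "0 0 0.03 0 0 0" --pt "0 0 0.008 0 0 0" --pt "0 0 0 0 0 0"

```text
time_s: 15.25
tool_pos: [545.2, 244.4, 64.8]
tcp_rot: [-0.0, 1.0, -0.0, -0.001]
wrist_force: [0.1, 0.1, -2.0]
width: 34.2
```

Request:
carry_out --pt "0 0 0.004 0 0 0" --pt "0 0 0.003 0 0 0" --pt "0 0 0 0 0 0"

```text
time_s: 15.62
tool_pos: [545.7, 244.6, 58.3]
tcp_rot: [-0.001, 1.0, 0.0, 0.0]
wrist_force: [0.2, -0.2, -0.9]
width: 34.6
```

Request:
carry_out --pt "0 0 0.002 0 0 0" --pt "0 0 0 0 0 0"

```text
time_s: 15.88
tool_pos: [545.4, 244.6, 56.0]
tcp_rot: [-0.001, 1.0, -0.0, -0.0]
wrist_force: [0.7, -0.1, -2.2]
width: 34.6
```

Request:
carry_out --pt "0 0 0.0015 0 0 0" --pt "0 0 0 0 0 0"

```text
time_s: 16.12
tool_pos: [545.7, 244.6, 55.2]
tcp_rot: [-0.001, 1.0, 0.0, 0.0]
wrist_force: [-1.0, -1.5, 4.9]
width: 34.0
```

```bash
cat > c.py <<'E'
import sys
from h import *
c=cams.read_camera("wrist");a=cams.read_camera("side");s=monitor.sense()
S=cv2.resize(a["color"][140:260,240:370],None,fx=3,fy=3,interpolation=2)
save(sys.argv[1],np.hstack([cv2.resize(c["color"][150:450,150:490],(408,360)),S])) 
print(np.round(s["wrist_force"],1),np.round(s["tool_pos"],1))
E
python3 c.py chk3
```

```text
[-1.8 -1.7  5.6] [545.7 244.7  55.2]
```

View pics/chk3.png

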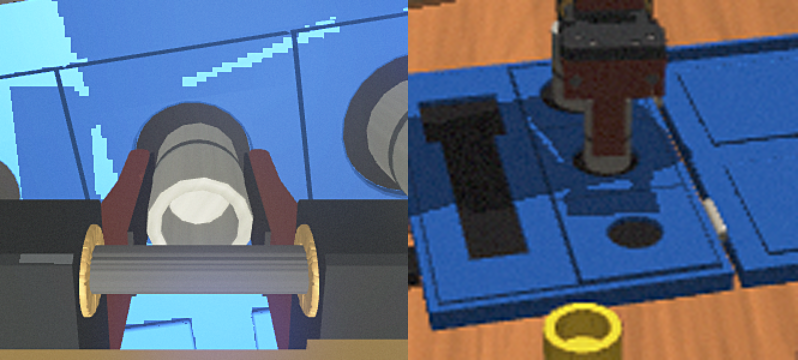

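Request:
carry_out --pt "0 0 0 0 0 0" --pt "0 0 0 0 0 0" --pt "0 0 0 0 0 0" --pt "0 0 -0.02 0 0 0" --pt "0 0 -0.04 0 0 0" --pt "0 0 -0.032 0 0 0" --pt "0.0002 -0.058 0 0 0 0" --pt "0.0002 -0.059 0 0 0 0" --gripper 0.4

```text
time_s: 17.23
tool_pos: [545.8, 127.1, 148.6]
tcp_rot: [-0.002, 1.0, 0.0, 0.002]
wrist_force: [1.3, 0.1, 0.6]
width: 61.5
```

Request:
carry_out --pt "0.0002 -0.059 0 0 0 0" --pt "0.0002 -0.059 0 0 0 0" --pt "0.0002 -0.059 0 0 0 0" --pt "0.0002 -0.059 0 0 0 0" --pt "0.0002 -0.059 0 0 0 0" --pt "0.0002 -0.057 0 0 0 0" --pt "0 0 0.02 0 0 0" --pt "0 0 0 0 0 0"

```text
time_s: 18.23
tool_pos: [543.5, -224.8, 126.5]
tcp_rot: [0.0, 1.0, 0.0, -0.001]
wrist_force: [-0.4, 0.9, -0.3]
width: 61.3
```

```bash
python3 w.py w4
```

```text
[ 544.1 -224.3  127. ] [-0.  1.  0. -0.]
small_socket [(0.92, [254.0, 312.0], [544.6, -226.1])]
medium_socket [(0.52, [387.0, 354.0], [643.8, -196.4])]
large_socket [(0.46, [64.0, 259.0], [431.5, -255.7])]
ratchet_mid [(0.65, [65.0, 259.0], [429.4, -257.9])]
```

Request:
carry_out --pt "-0.0005 -0.001 0.04 0 0 0" --pt "0 0 0.03 0 0 0" --pt "0 0 0.0115 0 0 0" --pt "0 0 0 0 0 0"

```text
time_s: 18.98
tool_pos: [545.0, -225.0, 44.9]
tcp_rot: [-0.001, 1.0, 0.0, -0.0]
wrist_force: [-0.5, -0.1, -0.3]
width: 61.4
```

Request:
carry_out --pt "0 0 0 0 0 0" --pt "0 0 0 0 0 0" --pt "0 0 0 0 0 0" --pt "0 0 0 0 0 0" --pt "0 0 0 0 0 0" --pt "0 0 0 0 0 0" --gripper -0.8

```text
time_s: 19.73
tool_pos: [545.1, -225.5, 45.2]
tcp_rot: [-0.001, 1.0, -0.0, 0.0]
wrist_force: [-0.3, -0.8, 4.0]
width: 21.8
```

Request:
carry_out --pt "0 0 -0.04 0 0 0" --pt "0 0 -0.06 0 0 0" --pt "-0.002 0.05 0 0 0 0" --pt "-0.002 0.055 0 0 0 0" --pt "-0.002 0.055 0 0 0 0" --pt "-0.002 0.055 0 0 0 0" --pt "-0.002 0.055 0 0 0 0" --pt "-0.002 0.055 0 0 0 0"

```text
time_s: 20.72
tool_pos: [556.3, 101.4, 144.8]
tcp_rot: [-0.001, 1.0, -0.0, -0.0]
wrist_force: [1.1, -0.5, 0.2]
width: 21.8
```

Request:
carry_out --pt "-0.003 0.0515 0 0 0 0" --pt "0 0 0.045 0 0 0" --pt "0 0 0.03 0 0 0" --pt "0 0 0.01 0 0 0" --pt "0 0 0.003 0 0 0" --pt "0 0 0 0 0 0"

```text
time_s: 21.48
tool_pos: [560.1, 151.1, 57.8]
tcp_rot: [-0.0, 1.0, 0.0, 0.001]
wrist_force: [0.6, -0.6, -0.7]
width: 21.8
```

Request:
carry_out --pt "0 0 0.003 0 0 0" --pt "0 0 0 0 0 0"

```text
time_s: 21.72
tool_pos: [559.8, 151.1, 54.5]
tcp_rot: [-0.001, 1.0, 0.0, 0.0]
wrist_force: [-0.7, -0.8, -0.3]
width: 21.5
```

Request:
carry_out --pt "0 0 0.0015 0 0 0" --pt "0 0 0 0 0 0"

```text
time_s: 21.98
tool_pos: [559.5, 151.1, 52.5]
tcp_rot: [-0.001, 1.0, -0.0, -0.0]
wrist_force: [-0.4, 0.1, -0.1]
width: 21.4
```

Request:
carry_out --pt "0 0 0.0015 0 0 0" --pt "0 0 0 0 0 0"

```text
time_s: 22.22
tool_pos: [559.8, 151.2, 52.1]
tcp_rot: [-0.001, 1.0, 0.0, 0.0]
wrist_force: [-2.6, -1.1, 11.7]
width: 21.8
```

```bash
python3 c.py chk4
```

```text
[-2.8 -2.7 10.4] [559.8 151.2  52.2]
```

View pics/chk4.png

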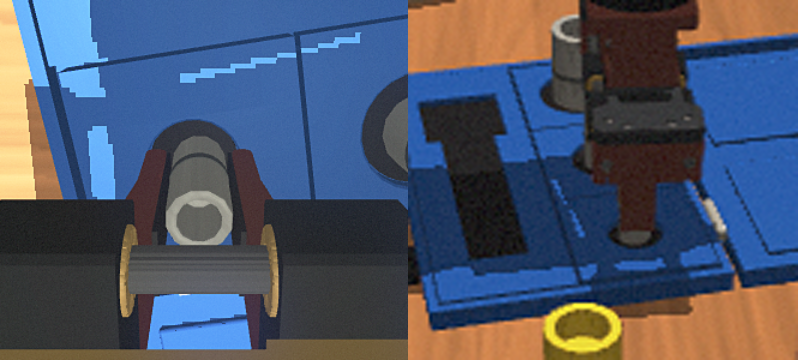

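Request:
carry_out --pt "0 0 0 0 0 0" --pt "0 0 0 0 0 0" --pt "0 0 0 0 0 0" --pt "0 0 -0.02 0 0 0" --pt "0 0 -0.04 0 0 0" --pt "0 0 -0.04 0 0 0" --pt "0.0187 -0.0586 0 0 0 0" --pt "0.0187 -0.0586 0 0 0 0" --gripper 0.2

```text
time_s: 23.32
tool_pos: [522.5, 33.2, 153.0]
tcp_rot: [-0.002, 1.0, -0.0, 0.002]
wrist_force: [0.9, -1.0, -0.6]
width: 52.7
```

Request:
carry_out --pt "0.0187 -0.0586 0 0 0 0" --pt "0.0187 -0.0586 0 0 0 0" --pt "0.0187 -0.0586 0 0 0 0" --pt "0.0187 -0.0586 0 0 0 0" --pt "0.0187 -0.0586 0 0 0 0" --pt "0 0 0 0 0 0.1673" --pt "0 0 0 0 0 0.1673" --pt "0 0 0 0 0 0.1673"

```text
time_s: 24.32
tool_pos: [429.1, -259.7, 152.2]
tcp_rot: [0.251, 0.968, -0.0, 0.001]
wrist_force: [0.6, -0.5, -1.5]
width: 52.5
```

Request:
carry_out --pt "0 0 0 0 0 0.1673" --pt "0 0 0 0 0 0.1673" --pt "0 0 0 0 0 0.1673" --pt "0 0 0 0 0 0.1673" --pt "0 0 0 0 0 0.1673" --pt "0 0 0 0 0 0.1673" --pt "0 0 0 0 0 0" --pt "0 0 0 0 0 0"

```text
time_s: 25.32
tool_pos: [429.2, -259.3, 151.6]
tcp_rot: [0.682, 0.731, 0.0, 0.0]
wrist_force: [0.3, 0.5, 0.5]
width: 53.2
```

```bash
python3 w.py w5; python3 s.py chk5; python3 -c "
from h import *
r=R.from_quat(monitor.sense()['tcp_rot']).as_matrix();print(r.round(3).tolist(),np.round(monitor.sense()['joint_pos'],2))
a=cv2.imread('pics/w5.png');b=cv2.imread('pics/chk5.png');cv2.imwrite('pics/v5.png',np.hstack([cv2.resize(a,(400,300)),cv2.resize(b[:,:400],(300,300))]))"
```

```text
[ 429.2 -259.3  151.4] [0.682 0.731 0.    0.   ]
small_socket []
medium_socket []
large_socket []
ratchet_mid [(0.58, [236.0, 314.0], [427.9, -258.5])]
[[-0.067, 0.998, -0.0], [0.998, 0.067, 0.0], [0.0, -0.0, -1.0]] [-0.57  0.39  1.97 -0.    0.78 -0.63]
```

View pics/v5.png

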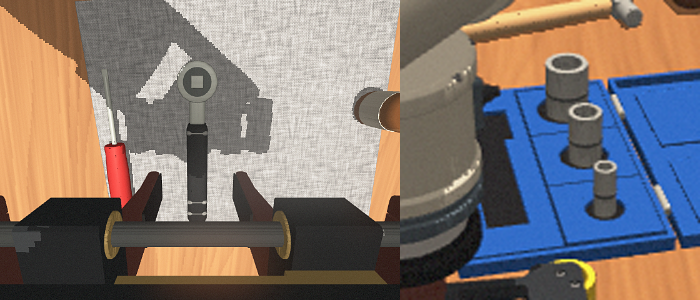

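The side view shows all three sockets standing in their pockets. In the wrist view the ratchet lies centred between the fingers and parallel to them, so I grasp it now.

Request:
carry_out --pt "0 -0.001 0.05 0 0 0" --pt "0 0 0.04 0 0 0" --pt "0 0 0.02 0 0 0" --pt "0 0 0.006 0 0 0" --pt "0 0 0 0 0 0"

```text
time_s: 26.3
tool_pos: [428.1, -259.3, 35.1]
tcp_rot: [0.683, 0.73, -0.0, -0.0]
wrist_force: [-0.3, -0.4, -0.3]
width: 52.7
```

Request:
carry_out --pt "0 0 0 0 0 0" --pt "0 0 0 0 0 0" --pt "0 0 0 0 0 0" --pt "0 0 0 0 0 0" --pt "0 0 0 0 0 0" --pt "0 0 0 0 0 0" --gripper -0.8 --grip_force 45

```text
time_s: 27.05
tool_pos: [428.5, -259.5, 35.5]
tcp_rot: [0.683, 0.73, 0.0, 0.001]
wrist_force: [-0.1, 0.6, 7.0]
width: 23.7
```

Request:
carry_out --pt "0 0 -0.02 0 0 0" --pt "0 0 -0.04 0 0 0" --pt "0 0 -0.06 0 0 0" --pt "0 0 0 0 0 0"

```text
time_s: 27.55
tool_pos: [430.1, -260.6, 158.5]
tcp_rot: [0.683, 0.73, 0.001, 0.004]
wrist_force: [0.4, 0.0, -3.7]
width: 24.0
```

```bash
python3 -c "
from h import *
s=monitor.sense();r=R.from_quat(s['tcp_rot']).as_matrix();print(r.round(3).tolist(),s['width'],s['tool_pos'])
c=cams.read_camera('wrist');a=cams.read_camera('side')
save('v6',np.hstack([cv2.resize(c['color'],(400,300)),cv2.resize(a['color'][150:450,100:400],(300,300))]))"
```

```text
[[-0.066, 0.998, 0.006], [0.998, 0.066, -0.004], [-0.005, 0.006, -1.0]] 23.989429938963088 [ 430.09448225 -260.60857044  158.52112106]
```

View pics/v6.png

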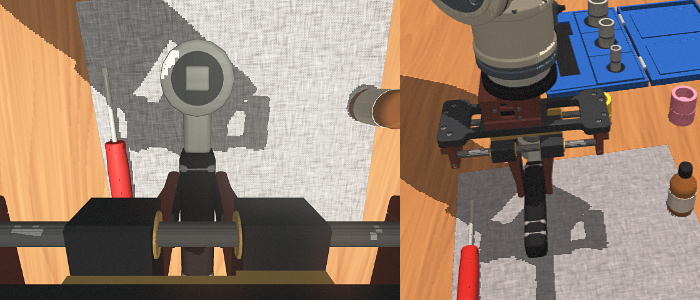

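Request:
carry_out --pt "0.0609 0.0071 0 0 0 0" --pt "0.0609 0.0071 0 0 0 0" --pt "0.0609 0.0071 0 0 0 0" --pt "0.0609 0.0071 0 0 0 0" --pt "0.0609 0.0071 0 0 0 0" --pt "0.0609 0.0071 0 0 0 0" --pt "0.0609 0.0071 0 0 0 0" --pt "0.0608 0.0069 0 0 0 -0.085"

```text
time_s: 28.65
tool_pos: [450.5, 231.9, 152.5]
tcp_rot: [0.651, 0.759, -0.002, -0.001]
wrist_force: [0.5, -0.5, -3.9]
width: 23.9
```

Request:
carry_out --pt "0 0 0 0 0 0" --pt "0 0 0 0 0 0"

```text
time_s: 28.9
tool_pos: [450.5, 229.8, 152.9]
tcp_rot: [0.651, 0.759, -0.002, -0.001]
wrist_force: [-0.1, -0.5, -4.2]
width: 23.7
```

```bash
python3 -c "
from h import *
s=monitor.sense();r=R.from_quat(s['tcp_rot']).as_matrix();print(r.round(3).tolist(),s['width'],s['tool_pos'])
c=cams.read_camera('wrist')
h=ray(c,(122,315),s['tool_pos'][2]-32.1+28);d=h-s['tool_pos'][:2];print('head rel (tool xy)',r[:2,:2].T@d)
save('v7',c['color'])"
```

```text
[[-0.152, 0.988, -0.004], [0.988, 0.152, -0.002], [-0.002, -0.004, -1.0]] 23.659421389628317 [450.54353611 229.84841474 152.86631107]
head rel (tool xy) [77.59281401 -0.58490512]
```

View pics/v7.png

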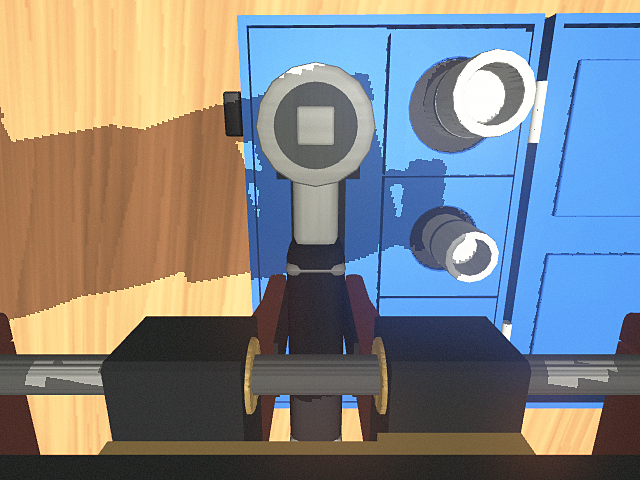

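Request:
carry_out --pt "-0.002 0.001 0.04 0 0 0" --pt "0 0 0.04 0 0 0" --pt "0 0 0.015 0 0 0" --pt "0 0 0.005 0 0 0" --pt "0 0 0 0 0 0"

```text
time_s: 29.58
tool_pos: [454.1, 228.5, 55.6]
tcp_rot: [0.652, 0.758, 0.0, 0.0]
wrist_force: [0.5, -0.1, -3.9]
width: 23.6
```

```bash
python3 -c "
from h import *
s=monitor.sense();print(s['tool_pos'])
c=cams.read_camera('wrist');a=cams.read_camera('side')
save('v8',np.hstack([cv2.resize(c['color'][:400],(480,300)),cv2.resize(a['color'][140:260,220:340],(300,300),interpolation=2)]))"
```

```text
[454.09258421 228.50020197  55.55207038]
```

View pics/v8.png

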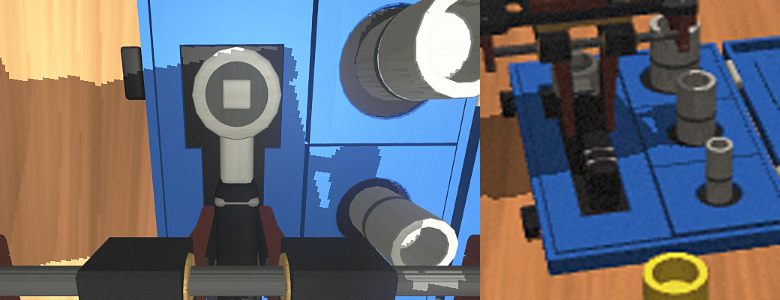

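```bash
python3 -c "
from h import *
s=monitor.sense();r=R.from_quat(s['tcp_rot']).as_matrix()
c=cams.read_camera('wrist');f=lambda p,z:r[:2,:2].T@(ray(c,p,z)-s['tool_pos'][:2])
print(f((125.3,314.7),51.4),[f(p,16) for p in((60,241),(60,381),(196,249),(196,373))])"
```

```text
[76.48604313 -0.67181746] [array([104.49925038, -32.46596593]), array([104.51073102,  27.92338677]), array([ 45.57625513, -31.73187402]), array([45.56203809, 26.81519532])]
```

Request:
carry_out --pt "-0.0015 -0.0018 0 0 0 0" --pt "0 0 0.005 0 0 0" --pt "0 0 0.003 0 0 0" --pt "0 0 0 0 0 0"

```text
time_s: 30.22
tool_pos: [451.8, 226.8, 46.6]
tcp_rot: [0.652, 0.759, -0.0, -0.0]
wrist_force: [0.5, -0.1, -4.1]
width: 23.8
```

Request:
carry_out --pt "0 0 0.002 0 0 0" --pt "0 0 0 0 0 0"

```text
time_s: 30.48
tool_pos: [452.0, 226.9, 44.8]
tcp_rot: [0.652, 0.759, -0.0, -0.0]
wrist_force: [-0.3, 0.2, -4.1]
width: 23.8
```

Request:
carry_out --pt "0 0 0.0015 0 0 0" --pt "0 0 0 0 0 0"

```text
time_s: 30.72
tool_pos: [451.9, 226.9, 43.4]
tcp_rot: [0.652, 0.759, -0.0, -0.0]
wrist_force: [0.4, -0.3, -3.6]
width: 24.2
```

Request:
carry_out --pt "0 0 0.0008 0 0 0" --pt "0 0 0 0 0 0"

```text
time_s: 30.98
tool_pos: [452.0, 226.9, 42.6]
tcp_rot: [0.652, 0.759, -0.0, -0.0]
wrist_force: [-0.2, -0.3, -4.1]
width: 23.4
```

Request:
carry_out --pt "0 0 0 0 0 0" --pt "0 0 0 0 0 0" --pt "0 0 0 0 0 0" --pt "0 0 0 0 0 0" --pt "0 0 -0.01 0 0 0" --pt "0 0 -0.03 0 0 0" --pt "0 0 -0.06 0 0 0" --pt "0 0 -0.06 0 0 0" --gripper 0.1

```text
time_s: 31.98
tool_pos: [451.6, 226.7, 204.7]
tcp_rot: [0.652, 0.759, -0.0, -0.0]
wrist_force: [0.6, -0.1, -0.2]
width: 48.3
```

Request:
carry_out --pt "-0.06 0 0 0 0 0" --pt "-0.06 0 0 0 0 0" --pt "-0.06 0 0 0 0 0" --pt "-0.06 0 0 0 0 0" --pt "-0.06 0 0 0 0 0" --pt "0 0 0 0 0 0" --pt "0 0 0 0 0 0"

```text
time_s: 32.85
tool_pos: [496.9, -69.5, 202.9]
tcp_rot: [0.652, 0.758, 0.0, -0.0]
wrist_force: [-0.9, -0.2, 0.5]
width: 48.3
```

```bash
python3 -c "
from h import *
a=cams.read_camera('side');b=cams.read_camera('top')
save('v9',np.hstack([cv2.resize(a['color'][140:400,220:420],(346,450),interpolation=2),cv2.resize(b['color'][170:340,90:260],(450,450),interpolation=2)]))
for n,z in(('small_socket',36),('medium_socket',38),('large_socket',40),('ratchet_mid',24),('oil_bottle',48)):
  for k,c in(('side',a),('top',b)): print(n,k,[(round(d['conf'],2),ray(c,d['pixel'],z).round().tolist()) for d in models.spot_point(n,k)[:3]])"
```

```text
small_socket side [(0.79, [562.0, 145.0])]
small_socket top [(0.64, [558.0, 154.0])]
medium_socket side [(0.61, [545.0, 246.0])]
medium_socket top [(0.89, [550.0, 250.0]), (0.63, [446.0, 224.0])]
large_socket side [(0.93, [672.0, -13.0]), (0.78, [520.0, -14.0]), (0.56, [530.0, 340.0])]
large_socket top [(0.75, [514.0, -1.0]), (0.61, [662.0, 7.0]), (0.58, [532.0, 348.0])]
ratchet_mid side [(0.46, [452.0, 226.0])]
ratchet_mid top [(0.7, [445.0, 234.0])]
oil_bottle side [(0.92, [635.0, -205.0])]
oil_bottle top [(0.65, [540.0, 245.0])]
```

View pics/v9.png

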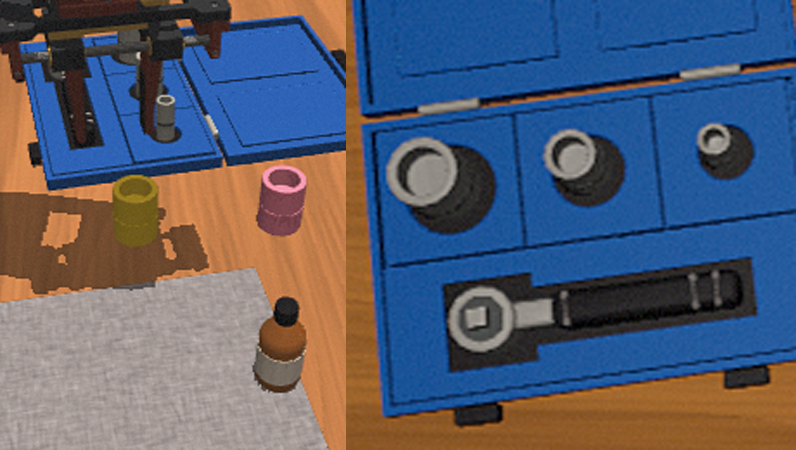

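The ratchet lies flat in its recess with the head at the head end. All three sockets stand in their pockets, and the bottle has not moved.

```bash
python3 -c "
from h import *
print(order.sign_off(), monitor.sense()['time_s'])"
```

```text
the job is handed in; nothing more can be done
the job is handed in; nothing more can be done
```

I put the three steel sockets into their pockets (large, medium, small) and laid the ratchet in its recess with the head at the head end. I then handed the job in at about 33 s; the hand-in gives no verdict.

**Checks that agreed:**
- **Sockets:** the final top picture shows all three standing in the right pockets. Each met the pocket floor at the same height, about 10 mm above the work surface.
- **Ratchet:** it lies in its recess, straight and head end right. I released it about 1 mm above the floor without feeling contact, so that it sits right down rests on the picture, not on a force reading.
- **Bottle and look-alikes:** the bottle stands where it was, to within the roughly 10 mm the networks can resolve. The yellow and pink look-alikes were not touched.

**Checks that disagreed:**
- **Final positions:** the top and side network positions differed by up to about 10 mm in y for the sockets and the ratchet. They also gave false hits, such as "oil_bottle" on the medium socket. I relied on the measured tool positions and the pictures instead.
- **Pocket floor height:** triangulation put the pocket floors at about 13.5 mm and the ratchet recess floor at 4.6 mm, while contact put the pocket floors at about 10 mm.

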